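# Snap the screw box lid shut

## Task

The white snap-fit lid of the grey screw box has sprung up along all four sides. Press its four rim sections down with the fingertips, one section at a time in any order, until every one is snapped fully shut, flush with the middle of the lid. Do not lift, tip or shove the box, and leave the tools, jar and bowl around it where they are.

Things in the scene. Friction and masses are not known exactly. Their poses are not given: they have to be found in the camera images.
- screw_box: closed grey plastic box full of screws (1.0 to 1.6 kg), standing loose on the bench; body 140 (x) by 190 (y) by 60 mm high, with a white snap-fit lid 6 mm thick whose shut top lies 66 mm above the bench. Origin: centre of its underside, z up. The lid's middle panel (80 x 130 mm) and its four 30 mm corner pieces are fixed; between the corners each side has one white hinged rim section that has sprung up. It stands within about 0.5 rad of yaw 0.
- rim_near (a joint): rim section along the long side facing the robot at yaw 0 (the box's -x side): hinge angle in rad, 0 = snapped fully shut and flush with the middle panel, positive = outer edge raised (at most 0.36, about 13 mm at its edge). Friction only, no spring: it takes about 8 N straight down at its press point to move it, it stays where it is left, and it meets a hard stop at 0.
- press_near (a point): press point on top of section rim_near: halfway along it, 27 mm out from its hinge line, 8 mm in from its outer edge; 66 mm above the bench when shut. The section is a plate 128 mm long, 35 mm wide, 6 mm thick, with a 40 mm wide tab 7 mm further out. Hinge line 41 mm from the box's centre, 63 mm high. Site x axis: outward along the section; y: along the hinge.
- rim_far (a joint): rim section along the opposite long side (the box's +x side): hinge angle in rad, 0 = snapped fully shut and flush with the middle panel, positive = outer edge raised (at most 0.36, about 13 mm at its edge). Friction only, no spring: it takes about 8 N straight down at its press point to move it, it stays where it is left, and it meets a hard stop at 0.
- press_far (a point): press point on top of section rim_far: halfway along it, 27 mm out from its hinge line, 8 mm in from its outer edge; 66 mm above the bench when shut. The section is a plate 128 mm long, 35 mm wide, 6 mm thick, with a 40 mm wide tab 7 mm further out. Hinge line 41 mm from the box's centre, 63 mm high. Site x axis: outward along the section; y: along the hinge.
- rim_left (a joint): rim section along the short side on the box's +y side: hinge angle in rad, 0 = snapped fully shut and flush with the middle panel, positive = outer edge raised (at most 0.36, about 13 mm at its edge). Friction only, no spring: it takes about 8 N straight down at its press point to move it, it stays where it is left, and it meets a hard stop at 0.
- press_left (a point): press point on top of section rim_left: halfway along it, 27 mm out from its hinge line, 8 mm in from its outer edge; 66 mm above the bench when shut. The section is a plate 78 mm long, 35 mm wide, 6 mm thick, with a 40 mm wide tab 7 mm further out. Hinge line 66 mm from the box's centre, 63 mm high. Site x axis: outward along the section; y: along the hinge.
- rim_right (a joint): rim section along the short side on the box's -y side: hinge angle in rad, 0 = snapped fully shut and flush with the middle panel, positive = outer edge raised (at most 0.36, about 13 mm at its edge). Friction only, no spring: it takes about 8 N straight down at its press point to move it, it stays where it is left, and it meets a hard stop at 0.
- press_right (a point): press point on top of section rim_right: halfway along it, 27 mm out from its hinge line, 8 mm in from its outer edge; 66 mm above the bench when shut. The section is a plate 78 mm long, 35 mm wide, 6 mm thick, with a 40 mm wide tab 7 mm further out. Hinge line 66 mm from the box's centre, 63 mm high. Site x axis: outward along the section; y: along the hinge.
- ratchet: chrome ratchet lying on the robot's side of the box, about 200 mm long along its own x, 34 mm head, up to 32 mm high; origin near mid-length at the bench. Bystander.
- pipe_wrench: stainless pipe wrench lying behind the box, about 240 mm long along its own x, 20 mm high; origin near mid-length at the bench. Bystander.
- screw_jar: green plastic jar with a screw-top lid, 68 mm across, 92 mm high, upright beside the box's left (+y) side; origin: centre of its foot. Bystander.
- mallet: mallet with orange silicone head (52 mm thick, 100 mm long) and wooden handle along its own x, 240 mm long, lying beyond the jar; origin near mid-length at the bench. Bystander.
- bowl: white ceramic bowl, 120 mm across, 48 mm high, beside the box's right (-y) side; origin: centre of its foot. Bystander.
- screwdriver: screwdriver with a black handle lying along its own x beyond the bowl; origin near mid-length at the bench. Bystander.
Mind the look-alikes: they are no part of the job. Several things have the shape of the screw_box; the one meant has the colours described above.

How it is judged:
By the outcome, as a careful person would: the job done as asked, in the order asked, and still so for the second after the job is handed in, with the robot touching nothing.
It also fails if it takes over 51 s, if anything falls off the work surface, if the arm or the gripper's body presses on something with over 40 N, if the wrist force passes 120 N, or if a joint passes its speed limit or range.

## Robot

A 6-joint arm with a two-finger parallel gripper is mounted at the origin on the work surface. World frame = base frame: x ahead of the robot, y to its left, z up, the work surface at z = 0. Lengths are in m, angles in rad, forces in N, time in s.
With the tool pointing down it reaches from about 0.35 to 0.875 m from the base axis. Payload 4.2 kg.
Tool frame: the origin (TCP) lies midway between the tips of the shut fingers; the grasp point (between the pads) lies 19 mm behind it; z points along the fingers, y is the direction in which the jaws open and shut (so a half turn about z gives the same grasp; the last joint's range is limited). The gripper opens to 87 mm and grips with 3 to 60 N. Pads are 19 mm wide; open, the fingers measure 117 mm over their backs; the gripper's body (75 mm by 190 mm) begins 51 mm behind the grasp point.
Start: joints at [-0.933, 0.385, 0.008, 0, -1.194, -0.259], TCP at [0.231, -0.581, 0.223] pointing down, gripper open.
Joint ranges: [-3.14, 3.14], [-1.21, 2.06], [-1.07, 1.41], [-3.16, 2.05], [-2.99, -0.16], [-3.1, 3.1]. Speed limits (rad/s): [2.79, 2.79, 3.14, 3.14, 3.14, 3.14].

## Interface

Orientations are given as a rotation vector (axis times angle).
In Python, from bench import status, optics, robot gives the robot as it stands. The module is installed in compiled form; this text tells all that it offers.
- The arm moves only by the tool servo_tool, never from a script. Its argument "commands" is text: rows parted by semicolons, each of 6 numbers parted by spaces: the shift along the world's x, y, z in units of 0.75 m (1.0 is 0.75 m), then the turn, a rotation vector about the world's x, y, z in units of 30 degrees (1.0 is 30 degrees). In form: tx ty tz rx ry rz; .... A call has 1 to 5 rows; each row is the pose to reach, as a shift and turn from the pose commanded when the call began; what a row does not reach only later rows make up. A row lasts 1/12 s, in which the tool goes at most 41.7 mm and 7.16 degrees, less where a joint would pass 70% of its speed; a pose out of reach is approached as far as the arm can. A call with a number of a shift or a turn outside -1 to 1 is refused whole. A call with a gripper value outside its range is refused whole. "grip" is the opening, from 0 (shut) to 1 (fully open), set as the call begins (left out, the last holds). The fingers move at their own pace and stop on an object; "newtons" is the grip in N (left out, the last holds). Time passes only in rows, so rows that repeat a pose let the fingers close. It gives the time, the measured TCP pose, the force and the opening at its end, in the units of the state.
- status.read_state(): the state, without advancing time (a new reading comes with each control period).
- optics.get_image(name): name is "scene" or "top" or "wrist"; returns a dict with "img" (384x512x3 uint8, red, green, blue), "depth" (384x512 float32, m along the optical axis (not along the pixel's ray), 0 where there is no reading), "vertical_fov" (degrees; the focal length in pixels is half the picture's height over the tangent of half this angle, whatever the lens; pixels are square), "cx", "cy" (the principal point, pixels), "pose" (4x4, takes a point from camera to world coordinates); the wrist camera has in their place "mount" (4x4, takes a point from camera to tool coordinates, whose origin is the TCP and whose axes are the flange's). Camera axes: x right, y down, z forward; pixel columns grow to the right and rows downward; lengths in m; the calibration is good to about 2 mm. A picture is of the moment at which its call begins: read the wrist's pose just before it.
- robot.hand_in(): hands the job in, once; it reports no verdict.
The state is a dict: "time_s": time; "joint_positions": joint angles; "qvel": joint speeds; "joint_torque": joint torques, N m; "eef_pos": TCP position; "ee_rot": TCP orientation; "ft_force": force on the tool from outside, world axes, zero at the start; "wrist_torque": the same for the moment, N m; "gripper_width": opening from 0.0 (shut) to 1.0 (fully open).
Only numpy, scipy, OpenCV 4.12 (cv2) and the standard library are available. Lean on these libraries where they do the work, as an engineer would, in place of code of your own. Each camera call takes 0.05 s, during which the arm holds its last target.

## Working session

There is one attempt and no reset: what is moved stays moved. The work goes in short steps, Python scripts to look and compute and a tool call to move; the robot and the scene stay as the last step left them, time stands still between calls to the robot, and variables do not carry over. Pictures are saved under pics/ and viewed, and the job is handed in when it is done.

Besides the shell and the picture viewer there is one more tool, called after "Call:" as a command line: name --argument value ..., lists and objects as JSON in quotes. servo_tool: Moves the arm, as the interface text tells. Shifts and turns lie within -1 to 1; 1 stands for 0.75 m of shift or 30 degrees of turn. Its arguments: {"type":"object","properties":{"commands":{"type":"string"},"grip":{"type":"number"},"newtons":{"type":"number"}},"required":["commands"]}

```bash
mkdir -p pics
cat > h.py <<'E'
import numpy as np, cv2
from bench import status, optics, robot
def grab(n):
    d=optics.get_image(n); np.savez('last_'+n+'.npz',**d); return d
def f(d): return d['img'].shape[0]/2/np.tan(np.radians(float(d['vertical_fov']))/2)
def world(d,us,vs,z=None):
    P=np.array(d['pose']); F=f(d)
    us=np.atleast_1d(us).astype(float); vs=np.atleast_1d(vs).astype(float)
    r=np.stack([(us-d['cx'])/F,(vs-d['cy'])/F,np.ones_like(us)],1)
    if z is None:
        dd=d['depth'][vs.round().astype(int),us.round().astype(int)]; c=r*dd[:,None]
        return c@P[:3,:3].T+P[:3,3]
    w=r@P[:3,:3].T; s=(z-P[2,3])/w[:,2]
    return P[:3,3]+w*s[:,None]
E
python3 - <<'E'
from h import *
s=status.read_state(); print(s)
for n in ['scene','top','wrist']:
    d=grab(n); cv2.imwrite(f'pics/{n}0.png',cv2.cvtColor(d['img'],cv2.COLOR_RGB2BGR)); print(n,f(d),d['cx'],d['cy'],d.get('pose'),d.get('mount'))
E
```

```text
{'time_s': 0.0, 'joint_positions': array([-9.33417737e-01,  3.85578761e-01,  6.61630575e-03, -4.85844429e-04,
       -1.19398519e+00, -2.58603216e-01]), 'qvel': array([-0.00028574,  0.00018417,  0.00016743,  0.0004157 , -0.00155088,
       -0.00037077]), 'joint_torque': array([ 2.49167651e-04, -3.90668106e+01,  1.87407696e+01,  4.21955332e+00,
        1.10732039e-02, -2.11817869e-04]), 'eef_pos': array([ 0.23090795, -0.58013447,  0.22144442]), 'ee_rot': array([ 0.59105295, -3.08495577, -0.0033525 ]), 'ft_force': array([-0.38644976,  0.07715228,  0.03682536]), 'wrist_torque': array([-0.01624883,  0.01079202,  0.01837792]), 'gripper_width': 1.0022301868526433}
scene 359.6874515159241 260.79142727095905 199.8329759553378 [[-0.08016475  0.66365032 -0.74373508  1.51231203]
 [ 0.99676931  0.05708107 -0.05650385  0.02219042]
 [ 0.0049544  -0.74586192 -0.66608217  0.97084443]
 [ 0.          0.          0.          1.        ]] None
top 485.4619010621726 255.71636759998614 196.72149980435873 [[-0.01528227 -0.99250269  0.12126361  0.29647236]
 [-0.99974561  0.01315534 -0.018321   -0.04381519]
 [ 0.01658837 -0.12151275 -0.99245125  1.59565113]
 [ 0.          0.          0.          1.        ]] None
wrist 294.75076751159605 250.77731015301734 189.96079302928493 None [[-1.17618763e-03 -9.54658016e-01 -2.97702350e-01  8.30430172e-02]
 [ 9.99999190e-01 -1.26737950e-03  1.13292076e-04 -1.56697664e-03]
 [-4.85457043e-04 -2.97701976e-01  9.54658734e-01 -1.62220279e-01]
 [ 0.00000000e+00  0.00000000e+00  0.00000000e+00  1.00000000e+00]]
```

View pics/scene0.png

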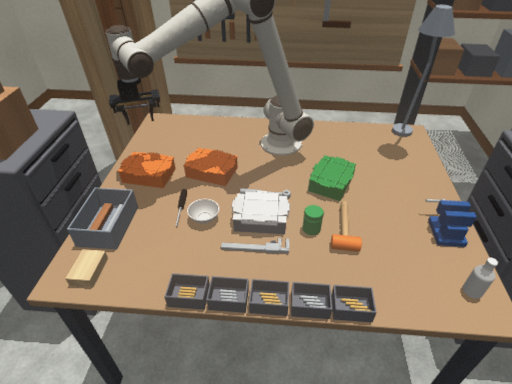

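View pics/top0.png

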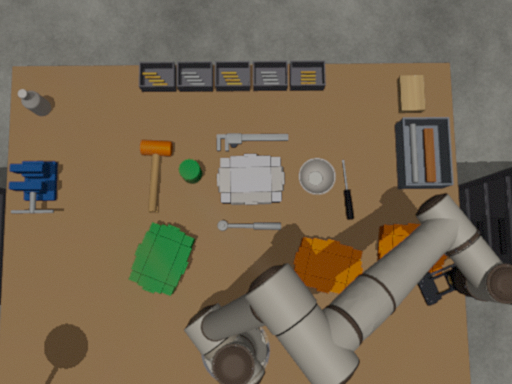

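Candidates shaped like the screw box in the top view are white/grey (251,180), orange (328,265), orange (410,250) and green (163,258). By the description it is the white/grey one at (251,180), between the bowl (317,177) and the green jar (190,171). I'll check it in a close crop.

Run:
```python
from h import *
d=dict(np.load('last_top.npz')); im=cv2.cvtColor(d['img'],cv2.COLOR_RGB2BGR)
a=cv2.resize(im[140:240,205:295],None,fx=6,fy=6,interpolation=cv2.INTER_CUBIC); 
cv2.imwrite('pics/c_top.png',a)
e=dict(np.load('last_scene.npz')); im2=cv2.cvtColor(e['img'],cv2.COLOR_RGB2BGR)
cv2.imwrite('pics/c_scene.png',cv2.resize(im2[180:240,220:300],None,fx=9,fy=9,interpolation=cv2.INTER_CUBIC))
# white mask
hsv=cv2.cvtColor(im,cv2.COLOR_BGR2HSV)
m=((hsv[...,1]<50)&(hsv[...,2]>135)).astype(np.uint8); roi=np.zeros_like(m); roi[150:212,212:290]=1; m*=roi
m=cv2.morphologyEx(m,cv2.MORPH_CLOSE,np.ones((5,5)))
c=max(cv2.findContours(m,0,2)[0],key=cv2.contourArea); r=cv2.minAreaRect(c); print(r)
b=cv2.boxPoints(r); print(world(d,b[:,0],b[:,1],.07)); print(world(d,*np.array([[r[0][0]],[r[0][1]]]),.066))
# depth points
v,u=np.mgrid[150:215,210:290]; p=world(d,u.ravel(),v.ravel()); k=(p[:,2]>.05)&(p[:,2]<.09)
print(p[k].min(0),p[k].max(0),p[k].mean(0),k.sum())
h=p[:,2].reshape(v.shape); hh=np.clip(h/0.1*255,0,255).astype(np.uint8)
cv2.imwrite('pics/hgt.png',cv2.resize(cv2.applyColorMap(hh,cv2.COLORMAP_JET),None,fx=8,fy=8,interpolation=0))
```

```text
((250.0, 179.0), (50.0, 66.0), 90.0)
[[ 0.62210049  0.04969135  0.07      ]
 [ 0.61961745 -0.16151153  0.07      ]
 [ 0.45854473 -0.15794766  0.07      ]
 [ 0.46136142  0.05059222  0.07      ]]
[[ 0.54053631 -0.05469555  0.066     ]]
[ 0.45894474 -0.16008677  0.05052121] [0.62037534 0.05014406 0.08694724] [ 0.53927167 -0.05490323  0.06870214] 2999
```

View pics/c_top.png

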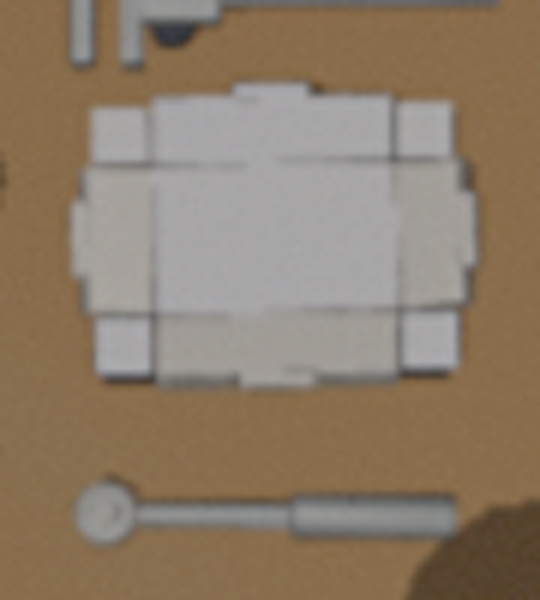

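View pics/c_scene.png

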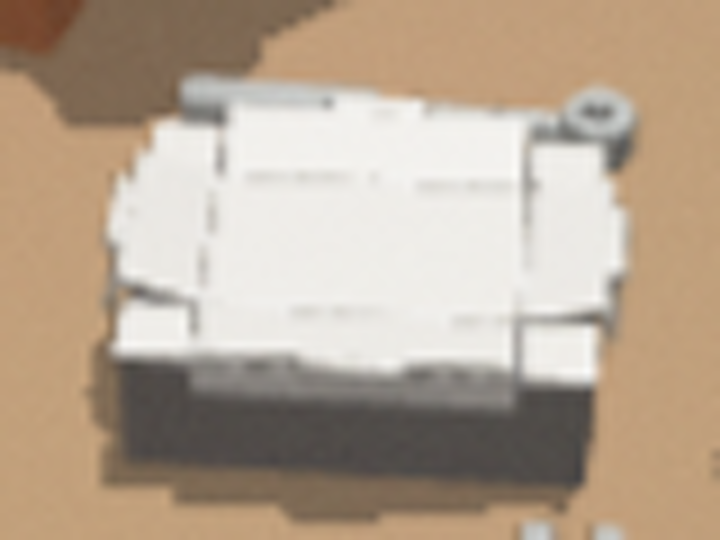

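View pics/hgt.png

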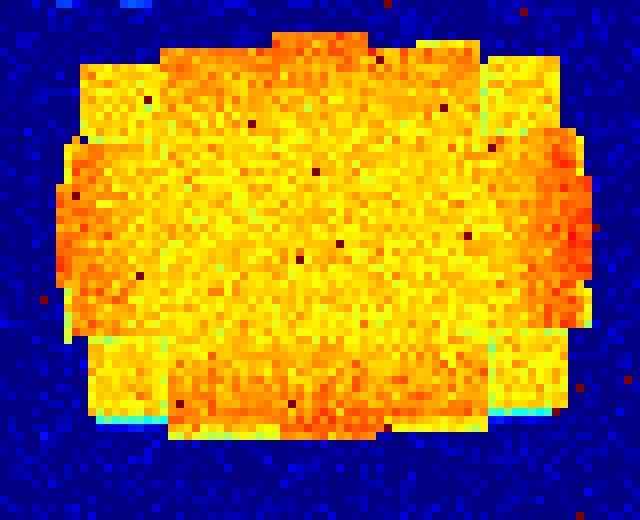

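Run:
```python
from h import *
d=dict(np.load('last_top.npz')); e=dict(np.load('last_scene.npz'))
# model coords of pts
q=np.array([[90,107],[453,101],[96,376],[458,370],[153,165],[396,160],[396,310],[157,315]])/6.+[205,140]-0.42
M=np.array([[70,95],[70,-95],[-70,95],[-70,-95],[40,65],[40,-65],[-40,-65],[-40,65]])/1000.
qs=np.array([[110,352],[597,383],[608,143],[160,120],[193,352]][:3])/9.+[220,180]-0.44
Ms=np.array([[70,-95],[70,95],[-70,95]])/1000.
def fit(M,W):
    mc,wc=M.mean(0),W.mean(0);A=M-mc;B=W-wc
    t=np.arctan2((A[:,0]*B[:,1]-A[:,1]*B[:,0]).sum(),(A*B).sum()); R=np.array([[np.cos(t),-np.sin(t)],[np.sin(t),np.cos(t)]])
    c=wc-R@mc; return c,t,(W-(M@R.T+c))*1000
for dd,qq,MM in ((d,q,M),(e,qs,Ms)):
    W=world(dd,qq[:,0],qq[:,1],.066)[:,:2]; print(fit(MM,W))
# triangulate two shared corners -> height
def ray(dd,u,v):
    P=dd['pose'];r=np.array([(u-dd['cx'])/f(dd),(v-dd['cy'])/f(dd),1]);w=P[:3,:3]@r;return P[:3,3],w/np.linalg.norm(w)
for a,b in ((1,0),(0,1),(2,2)):
    o1,r1=ray(d,*q[a]);o2,r2=ray(e,*qs[b])
    s=np.linalg.lstsq(np.stack([r1,-r2],1),o2-o1,rcond=None)[0]; p1=o1+s[0]*r1;p2=o2+s[1]*r2; print((p1+p2)/2,np.linalg.norm(p1-p2))
W=world(d,q[:,0],q[:,1],.066)[:,:2];c,t,_=fit(M,W);R=np.array([[np.cos(t),-np.sin(t)],[np.sin(t),np.cos(t)]])
for n,p in dict(near=(-.068,0),far=(.068,0),left=(0,.093),right=(0,-.093)).items(): print(n,R@p+c)
v,u=np.mgrid[150:215,210:290]; p=world(d,u.ravel(),v.ravel()); L=(p[:,:2]-c)@R
for n,k in dict(mid=(abs(L[:,0])<.035)&(abs(L[:,1])<.06),near=(abs(L[:,0]+.068)<.005)&(abs(L[:,1])<.055),far=(abs(L[:,0]-.068)<.005)&(abs(L[:,1])<.055),left=(abs(L[:,1]-.093)<.005)&(abs(L[:,0])<.03),right=(abs(L[:,1]+.093)<.005)&(abs(L[:,0])<.03)).items(): print(n,np.median(p[k,2]),k.sum())
```

```text
(array([ 0.53999364, -0.05601659]), np.float64(0.0051387941300092025), array([[ 2.21940823,  2.4046952 ],
       [ 2.20547545, -1.60651501],
       [-2.28210356,  0.86394335],
       [-2.63713167, -0.43660581],
       [ 0.23042828, -0.76297   ],
       [ 0.68724374, -0.32794101],
       [-0.03773339,  1.61776721],
       [-0.38558709, -1.75237394]]))
(array([ 0.54055204, -0.0524282 ]), np.float64(-0.0011220114788504042), array([[ 0.91233119, -2.03263042],
       [ 1.54436874,  0.78861507],
       [-2.45669992,  1.24401535]]))
[ 0.61232318 -0.15078341  0.06695844] 0.002828678491992829
[0.61180565 0.04253297 0.0655417 ] 0.0015197434518343846
[0.46729022 0.04172928 0.06505114] 0.004377233846695295
near [ 0.47199454 -0.05636602]
far [ 0.60799274 -0.05566715]
left [0.53951574 0.03698219]
right [ 0.54047155 -0.14901536]
mid 0.06652131631498281 820
near 0.0740757555960444 106
far 0.07241769582499114 111
left 0.07379403724724543 56
right 0.0769559245937792 61
```

The crop shows a white lid on a grey body, so the choice holds. Box centre is about (0.540, -0.055), yaw ≈ 0, and the two-view lid height is about 0.066. I'll shut the gripper and move above the right section.

Call:
servo_tool --commands "0.0275 0.0383 0 0 0 -0.048; 0.055 0.0766 0 0 0 -0.096; 0.0825 0.115 0 0 0 -0.144; 0.11 0.153 0 0 0 -0.192; 0.1375 0.1915 0 0 0 -0.24" --grip 0 --newtons 20

```text
time_s: 0.57
eef_pos: [0.3347, -0.4356, 0.2222]
ee_rot: [0.394, -3.116, -0.001]
ft_force: [0.2, -0.8, 0.7]
gripper_width: 0.706
```

Call:
servo_tool --commands "0.0275 0.0383 0 0 0 -0.048; 0.055 0.0766 0 0 0 -0.096; 0.0825 0.115 0 0 0 -0.144; 0.11 0.153 0 0 0 -0.192; 0.1375 0.1915 0 0 0 -0.24"

```text
time_s: 0.98
eef_pos: [0.4379, -0.2918, 0.2224]
ee_rot: [0.198, -3.135, -0.0]
ft_force: [0.8, -0.1, 0.5]
gripper_width: 0.324
```

Call:
servo_tool --commands "0.0275 0.0383 0 0 0 -0.048; 0.055 0.0766 0 0 0 -0.096; 0.0825 0.115 0 0 0 -0.144; 0.11 0.153 0 0 0 -0.192; 0.1375 0.1915 0 0 0 -0.24"

```text
time_s: 1.4
eef_pos: [0.5411, -0.1481, 0.2224]
ee_rot: [0.001, -3.141, -0.0]
ft_force: [0.8, -0.0, -0.9]
gripper_width: 0.022
```

```bash
cat >> h.py <<'E'
from scipy.spatial.transform import Rotation as Ro
def wristgrab():
    s=status.read_state(); T=np.eye(4); T[:3,:3]=Ro.from_rotvec(s['ee_rot']).as_matrix(); T[:3,3]=s['eef_pos']
    d=dict(grab('wrist')); d['pose']=T@d['mount']; np.savez('last_wrist.npz',**d); return d
E
python3 - <<'E'
from h import *
d=wristgrab(); cv2.imwrite('pics/w1.png',cv2.cvtColor(d['img'],cv2.COLOR_RGB2BGR)); print(d['pose'])
E
```

```text
[[ 4.27664591e-04  9.54835016e-01  2.97136180e-01  4.58722388e-01]
 [ 9.99999649e-01 -6.22462069e-04  5.60968844e-04 -1.50026426e-01]
 [ 7.20588697e-04  2.97135836e-01 -9.54834947e-01  3.84651736e-01]
 [ 0.00000000e+00  0.00000000e+00  0.00000000e+00  1.00000000e+00]]
```

View pics/w1.png

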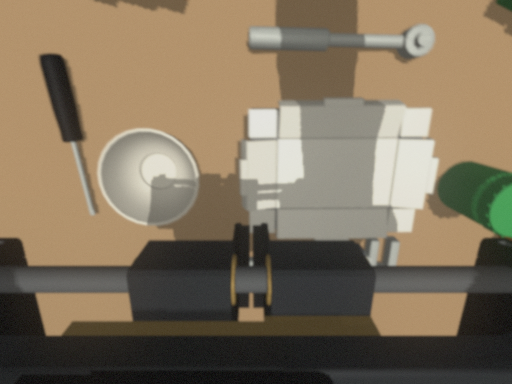

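Run:
```python
from h import *
d=dict(np.load('last_wrist.npz'))
q=np.array([[247,109],[431,109],[412,232],[278,138.5],[399,138],[391,208],[276,208]])
print((world(d,q[:,0],q[:,1],.066)*1000).round(1))
```

```text
[[ 469.4 -153.7   66. ]
 [ 469.5   38.3   66. ]
 [ 610.2   41.2   66. ]
 [ 500.  -120.6   66. ]
 [ 499.6    9.3   66. ]
 [ 579.8   12.1   66. ]
 [ 579.7 -120.7   66. ]]
```

Wrist view agrees: panel seams put the centre at about (0.540, -0.056). Going down over the right section.

Call:
servo_tool --commands "0 0 -0.034 0 0 0; 0 0 -0.068 0 0 0; 0 0 -0.102 0 0 0; 0 0 -0.136 0 0 0; 0 0 -0.168 0 0 0"

```text
time_s: 1.87
eef_pos: [0.54, -0.1497, 0.0951]
ee_rot: [0.003, -3.141, -0.0]
ft_force: [0.5, -0.2, 0.0]
gripper_width: 0.004
```

Call:
servo_tool --commands "0 0 -0.004 0 0 0; 0 0 -0.008 0 0 0; 0 0 -0.012 0 0 0; 0 0 -0.015 0 0 0; 0 0 -0.018 0 0 0"

```text
time_s: 2.28
eef_pos: [0.5415, -0.1499, 0.0843]
ee_rot: [-0.003, 3.139, -0.0]
ft_force: [0.4, -0.3, -0.9]
gripper_width: 0.009
```

Call:
servo_tool --commands "0 0 -0.002 0 0 0; 0 0 -0.004 0 0 0; 0 0 -0.006 0 0 0; 0 0 -0.008 0 0 0; 0 0 -0.008 0 0 0"

```text
time_s: 2.7
eef_pos: [0.5409, -0.1503, 0.0779]
ee_rot: [-0.004, 3.141, -0.002]
ft_force: [-0.9, -1.9, 3.4]
gripper_width: 0.006
```

Call:
servo_tool --commands "0 0 -0.0015 0 0 0; 0 0 -0.003 0 0 0; 0 0 -0.0045 0 0 0; 0 0 -0.006 0 0 0; 0 0 -0.006 0 0 0"

```text
time_s: 3.12
eef_pos: [0.5412, -0.1507, 0.0737]
ee_rot: [-0.004, 3.14, -0.002]
ft_force: [-1.3, -2.2, 4.5]
gripper_width: 0.009
```

Call:
servo_tool --commands "0 0 -0.0015 0 0 0; 0 0 -0.003 0 0 0; 0 0 -0.0045 0 0 0; 0 0 -0.006 0 0 0; 0 0 -0.006 0 0 0"

```text
time_s: 3.53
eef_pos: [0.5414, -0.1509, 0.0693]
ee_rot: [-0.004, 3.14, -0.003]
ft_force: [-0.3, -3.6, 5.4]
gripper_width: 0.004
```

Call:
servo_tool --commands "0 0 -0.001 0 0 0; 0 0 -0.002 0 0 0; 0 0 -0.003 0 0 0; 0 0 -0.004 0 0 0; 0 0 -0.004 0 0 0"

```text
time_s: 3.95
eef_pos: [0.5414, -0.1511, 0.0665]
ee_rot: [-0.004, 3.14, -0.003]
ft_force: [-0.7, -3.8, 6.1]
gripper_width: 0.004
```

Call:
servo_tool --commands "0 0 -0.001 0 0 0; 0 0 -0.002 0 0 0; 0 0 -0.003 0 0 0; 0 0 -0.003 0 0 0"

```text
time_s: 4.28
eef_pos: [0.5415, -0.1512, 0.0661]
ee_rot: [-0.005, 3.139, -0.004]
ft_force: [-3.6, -3.4, 15.2]
gripper_width: 0.004
```

Call:
servo_tool --commands "0 0 -0.001 0 0 0; 0 0 -0.002 0 0 0; 0 0 -0.002 0 0 0; 0 0 -0.002 0 0 0"

```text
time_s: 4.62
eef_pos: [0.5416, -0.1512, 0.0659]
ee_rot: [-0.006, 3.139, -0.005]
ft_force: [-6.9, -1.9, 23.5]
gripper_width: 0.005
```

Call:
servo_tool --commands "0 0 0.02 0 0 0; 0 0 0.06 0 0 0; -0.03 0.042 0.06 0 0 0; -0.06 0.084 0.06 0 0 0; -0.091 0.125 0.06 0 0 0"

```text
time_s: 5.03
eef_pos: [0.4717, -0.0553, 0.1064]
ee_rot: [0.001, 3.14, 0.001]
ft_force: [0.1, 0.7, -0.2]
gripper_width: 0.005
```

Call:
servo_tool --commands "0 0 -0.015 0 0 0; 0 0 -0.027 0 0 0; 0 0 -0.027 0 0 0"

```text
time_s: 5.28
eef_pos: [0.4713, -0.0559, 0.0846]
ee_rot: [0.003, -3.139, 0.0]
ft_force: [0.1, -0.2, 0.5]
gripper_width: 0.005
```

Call:
servo_tool --commands "0 0 -0.003 0 0 0; 0 0 -0.006 0 0 0; 0 0 -0.008 0 0 0; 0 0 -0.01 0 0 0; 0 0 -0.012 0 0 0"

```text
time_s: 5.7
eef_pos: [0.4725, -0.0565, 0.0769]
ee_rot: [-0.001, 3.142, -0.0]
ft_force: [-0.3, -0.3, 0.7]
gripper_width: 0.007
```

Call:
servo_tool --commands "0 0 -0.002 0 0 0; 0 0 -0.004 0 0 0; 0 0 -0.006 0 0 0; 0 0 -0.008 0 0 0; 0 0 -0.01 0 0 0"

```text
time_s: 6.12
eef_pos: [0.4709, -0.0565, 0.0698]
ee_rot: [0.002, -3.139, 0.001]
ft_force: [-4.3, 0.6, 6.7]
gripper_width: 0.004
```

Call:
servo_tool --commands "0 0 -0.001 0 0 0; 0 0 -0.002 0 0 0; 0 0 -0.003 0 0 0; 0 0 -0.004 0 0 0; 0 0 -0.004 0 0 0"

```text
time_s: 6.53
eef_pos: [0.4704, -0.0565, 0.0666]
ee_rot: [0.002, -3.138, 0.001]
ft_force: [-3.4, 0.7, 5.2]
gripper_width: 0.008
```

Call:
servo_tool --commands "0 0 -0.001 0 0 0; 0 0 -0.002 0 0 0; 0 0 -0.003 0 0 0; 0 0 -0.003 0 0 0"

```text
time_s: 6.87
eef_pos: [0.4704, -0.0565, 0.066]
ee_rot: [0.003, -3.138, 0.002]
ft_force: [-8.5, 1.4, 19.3]
gripper_width: 0.003
```

Call:
servo_tool --commands "0 0 -0.001 0 0 0; 0 0 -0.002 0 0 0; 0 0 -0.002 0 0 0; 0 0 -0.002 0 0 0"

```text
time_s: 7.2
eef_pos: [0.4705, -0.0565, 0.0658]
ee_rot: [0.004, -3.138, 0.002]
ft_force: [-11.9, 2.2, 29.2]
gripper_width: 0.006
```

Call:
servo_tool --commands "0 0 0.02 0 0 0; 0 0 0.06 0 0 0; 0.03 0.041 0.06 0 0 0; 0.06 0.082 0.06 0 0 0; 0.091 0.123 0.06 0 0 0"

```text
time_s: 7.62
eef_pos: [0.5414, 0.0371, 0.1089]
ee_rot: [-0.001, 3.139, 0.001]
ft_force: [1.2, 0.1, 0.5]
gripper_width: 0.004
```

Call:
servo_tool --commands "0 0 -0.015 0 0 0; 0 0 -0.025 0 0 0; 0 0 -0.025 0 0 0"

```text
time_s: 7.87
eef_pos: [0.5385, 0.0358, 0.0868]
ee_rot: [0.002, -3.136, 0.002]
ft_force: [-0.0, -0.3, -1.2]
gripper_width: 0.007
```

Call:
servo_tool --commands "0 0 -0.003 0 0 0; 0 0 -0.006 0 0 0; 0 0 -0.008 0 0 0; 0 0 -0.01 0 0 0; 0 0 -0.012 0 0 0"

```text
time_s: 8.28
eef_pos: [0.5405, 0.0358, 0.0803]
ee_rot: [-0.002, 3.141, 0.0]
ft_force: [0.0, -0.1, -0.3]
gripper_width: 0.007
```

Call:
servo_tool --commands "0 0 -0.002 0 0 0; 0 0 -0.004 0 0 0; 0 0 -0.006 0 0 0; 0 0 -0.008 0 0 0; 0 0 -0.01 0 0 0"

```text
time_s: 8.7
eef_pos: [0.5407, 0.0365, 0.0732]
ee_rot: [-0.003, 3.141, 0.0]
ft_force: [-2.3, 2.8, 7.6]
gripper_width: -0.002
```

Call:
servo_tool --commands "0 0 -0.002 0 0 0; 0 0 -0.004 0 0 0; 0 0 -0.006 0 0 0; 0 0 -0.007 0 0 0; 0 0 -0.007 0 0 0"

```text
time_s: 9.12
eef_pos: [0.541, 0.0372, 0.0681]
ee_rot: [-0.004, 3.14, 0.002]
ft_force: [-2.5, 4.0, 4.9]
gripper_width: 0.002
```

Call:
servo_tool --commands "0 0 -0.001 0 0 0; 0 0 -0.002 0 0 0; 0 0 -0.003 0 0 0; 0 0 -0.003 0 0 0"

```text
time_s: 9.45
eef_pos: [0.541, 0.0373, 0.0663]
ee_rot: [-0.004, 3.14, 0.002]
ft_force: [-2.7, 4.6, 7.9]
gripper_width: 0.006
```

Call:
servo_tool --commands "0 0 -0.001 0 0 0; 0 0 -0.002 0 0 0; 0 0 -0.003 0 0 0; 0 0 -0.003 0 0 0"

```text
time_s: 9.78
eef_pos: [0.5412, 0.0374, 0.0661]
ee_rot: [-0.005, 3.139, 0.001]
ft_force: [-7.9, 5.3, 18.9]
gripper_width: 0.003
```

Call:
servo_tool --commands "0 0 -0.001 0 0 0; 0 0 -0.001 0 0 0; 0 0 -0.001 0 0 0"

```text
time_s: 10.03
eef_pos: [0.5412, 0.0374, 0.0659]
ee_rot: [-0.006, 3.139, 0.001]
ft_force: [-9.5, 5.0, 23.3]
gripper_width: 0.006
```

Call:
servo_tool --commands "0 0 0.02 0 0 0; 0 0 0.06 0 0 0; 0.03 -0.041 0.06 0 0 0; 0.06 -0.082 0.06 0 0 0; 0.091 -0.123 0.06 0 0 0"

```text
time_s: 10.45
eef_pos: [0.6097, -0.0564, 0.1081]
ee_rot: [-0.006, 3.14, 0.001]
ft_force: [1.0, 0.3, 0.1]
gripper_width: 0.006
```

Call:
servo_tool --commands "0 0 -0.015 0 0 0; 0 0 -0.025 0 0 0; 0 0 -0.025 0 0 0"

```text
time_s: 10.7
eef_pos: [0.6067, -0.0562, 0.0856]
ee_rot: [0.001, -3.136, -0.0]
ft_force: [-0.6, -0.2, 0.9]
gripper_width: 0.004
```

Call:
servo_tool --commands "0 0 -0.003 0 0 0; 0 0 -0.006 0 0 0; 0 0 -0.008 0 0 0; 0 0 -0.01 0 0 0; 0 0 -0.012 0 0 0"

```text
time_s: 11.12
eef_pos: [0.6088, -0.0555, 0.0796]
ee_rot: [-0.004, 3.141, 0.0]
ft_force: [0.4, -1.2, -0.5]
gripper_width: 0.003
```

Call:
servo_tool --commands "0 0 -0.002 0 0 0; 0 0 -0.004 0 0 0; 0 0 -0.006 0 0 0; 0 0 -0.008 0 0 0; 0 0 -0.01 0 0 0"

```text
time_s: 11.53
eef_pos: [0.6097, -0.0559, 0.0727]
ee_rot: [-0.004, 3.139, 0.0]
ft_force: [0.1, 0.2, 4.6]
gripper_width: 0.01
```

Call:
servo_tool --commands "0 0 -0.002 0 0 0; 0 0 -0.004 0 0 0; 0 0 -0.006 0 0 0; 0 0 -0.007 0 0 0; 0 0 -0.007 0 0 0"

```text
time_s: 11.95
eef_pos: [0.6105, -0.0559, 0.0676]
ee_rot: [-0.004, 3.137, 0.0]
ft_force: [2.4, 0.7, 4.5]
gripper_width: 0.004
```

Call:
servo_tool --commands "0 0 -0.001 0 0 0; 0 0 -0.002 0 0 0; 0 0 -0.003 0 0 0; 0 0 -0.003 0 0 0"

```text
time_s: 12.28
eef_pos: [0.6107, -0.0559, 0.0663]
ee_rot: [-0.004, 3.137, -0.0]
ft_force: [-0.2, 1.0, 8.8]
gripper_width: 0.004
```

Call:
servo_tool --commands "0 0 -0.001 0 0 0; 0 0 -0.002 0 0 0; 0 0 -0.003 0 0 0; 0 0 -0.004 0 0 0; 0 0 -0.004 0 0 0"

```text
time_s: 12.7
eef_pos: [0.6108, -0.0559, 0.0659]
ee_rot: [-0.006, 3.136, -0.001]
ft_force: [-4.8, 1.8, 20.0]
gripper_width: 0.004
```

Call:
servo_tool --commands "0 0 0.02 0 0 0; 0 0 0.06 0 0 0; 0 0 0.1 0 0 0; 0 0 0.15 0 0 0; 0 0 0.2 0 0 0"

```text
time_s: 13.12
eef_pos: [0.6073, -0.0562, 0.2112]
ee_rot: [0.002, -3.137, 0.0]
ft_force: [0.6, -0.0, -0.3]
gripper_width: 0.006
```

Call:
servo_tool --commands "-0.04 -0.03 0 0 0 0; -0.08 -0.06 0 0 0 0; -0.12 -0.09 0 0 0 0; -0.16 -0.12 0 0 0 0; -0.2 -0.15 0 0 0 0"

```text
time_s: 13.53
eef_pos: [0.4562, -0.1692, 0.2103]
ee_rot: [0.003, -3.139, -0.001]
ft_force: [1.0, -0.5, 0.4]
gripper_width: 0.006
```

Call:
servo_tool --commands "0 -0.04 0 0 0 0; 0 -0.08 0 0 0 0; 0 -0.12 0 0 0 0; 0 -0.12 0 0 0 0; 0 -0.12 0 0 0 0"

```text
time_s: 13.95
eef_pos: [0.4575, -0.2595, 0.21]
ee_rot: [-0.003, -3.139, -0.002]
ft_force: [-1.0, 0.9, -0.6]
gripper_width: 0.005
```

Run:
```python
from h import *
w=wristgrab(); cv2.imwrite('pics/w2.png',cv2.cvtColor(w['img'],cv2.COLOR_RGB2BGR))
for n in ['scene','top']:
    d=grab(n); im=cv2.cvtColor(d['img'],cv2.COLOR_RGB2BGR)
    c=im[140:240,205:295] if n=='top' else im[180:240,220:300]
    cv2.imwrite(f'pics/{n}2.png',cv2.resize(c,None,fx=6,fy=6,interpolation=cv2.INTER_CUBIC)); cv2.imwrite(f'pics/{n}2f.png',im)
d=dict(np.load('last_top.npz'))
c=np.array([.540,-.0555])
for nm,d,u0 in (('top',d,(150,215,210,290)),('wrist',w,(0,384,0,512))):
    v,u=np.mgrid[u0[0]:u0[1],u0[2]:u0[3]]; p=world(d,u.ravel(),v.ravel()); L=p[:,:2]-c
    for n,k in dict(mid=(abs(L[:,0])<.035)&(abs(L[:,1])<.06),near=(abs(L[:,0]+.068)<.005)&(abs(L[:,1])<.055),far=(abs(L[:,0]-.068)<.005)&(abs(L[:,1])<.055),left=(abs(L[:,1]-.093)<.005)&(abs(L[:,0])<.03),right=(abs(L[:,1]+.093)<.005)&(abs(L[:,0])<.03),cornL=(abs(L[:,0]+.055)<.01)&(abs(L[:,1]-.08)<.01),cornR=(abs(L[:,0]-.055)<.01)&(abs(L[:,1]+.08)<.01)).items():
        k&=(p[:,2]<.1); print(nm,n,np.median(p[k,2]).round(4),k.sum())
print(status.read_state()['time_s'])
```

```text
top mid 0.0663 303
top near 0.0664 59
top far 0.0662 34
top left 0.0673 53
top right nan 0
top cornL 0.067 36
top cornR nan 0
wrist mid 0.0661 4660
wrist near 0.0655 1248
wrist far 0.0659 616
wrist left 0.0661 39
wrist right 0.0227 327
wrist cornL 0.066 188
wrist cornR nan 0
14.1
  return _methods._mean(a, axis=axis, dtype=dtype,
  ret = ret.dtype.type(ret / rcount)
```

View pics/w2.png

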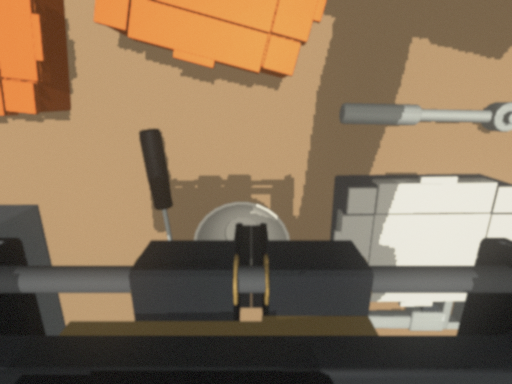

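View pics/scene2f.png

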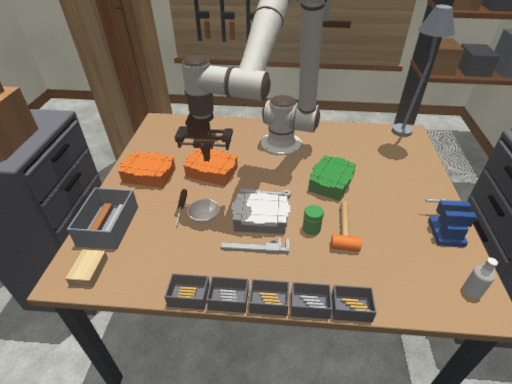

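The box looks shut, but the hand still blocks part of the view. I'll back off towards the start for a clear look.

Call:
servo_tool --commands "-0.03 -0.042 0.01 0 0 0; -0.06 -0.084 0.01 0 0 0; -0.09 -0.126 0.01 0 0 0; -0.12 -0.168 0.01 0 0 0; -0.15 -0.21 0.01 0 0 0"

```text
time_s: 14.52
eef_pos: [0.3457, -0.416, 0.219]
ee_rot: [-0.007, 3.141, 0.0]
ft_force: [0.3, -0.3, 0.4]
gripper_width: 0.005
```

Call:
servo_tool --commands "-0.03 -0.042 0 0 0 0; -0.06 -0.084 0 0 0 0; -0.09 -0.126 0 0 0 0; -0.12 -0.168 0 0 0 0; -0.15 -0.21 0 0 0 0"

```text
time_s: 14.93
eef_pos: [0.2335, -0.5739, 0.2188]
ee_rot: [-0.006, 3.142, 0.001]
ft_force: [1.1, -0.8, 0.4]
gripper_width: 0.006
```

Run:
```python
from h import *
old=cv2.imread('pics/top0.png')
d=grab('top'); im=cv2.cvtColor(d['img'],cv2.COLOR_RGB2BGR)
cv2.imwrite('pics/top3.png',np.hstack([cv2.resize(x[110:240,130:370],None,fx=1.65*1,fy=3.3*.5*1,interpolation=cv2.INTER_CUBIC) for x in (old,im)]))
s=grab('scene'); i2=cv2.cvtColor(s['img'],cv2.COLOR_RGB2BGR); cv2.imwrite('pics/scene3.png',cv2.resize(i2[180:240,220:300],None,fx=9,fy=9,interpolation=cv2.INTER_CUBIC))
cv2.imwrite('pics/top3c.png',cv2.resize(im[140:240,205:295],None,fx=6,fy=6,interpolation=cv2.INTER_CUBIC))
c=np.array([.540,-.0555])
for nm,dd in (('top',d),('scene',s)):
  v,u=np.mgrid[150:240,200:310]; p=world(dd,u.ravel(),v.ravel()); L=p[:,:2]-c
  for n,k in dict(mid=(abs(L[:,0])<.035)&(abs(L[:,1])<.06),near=(abs(L[:,0]+.068)<.005)&(abs(L[:,1])<.055),far=(abs(L[:,0]-.068)<.005)&(abs(L[:,1])<.055),left=(abs(L[:,1]-.093)<.005)&(abs(L[:,0])<.03),right=(abs(L[:,1]+.093)<.005)&(abs(L[:,0])<.03)).items():
    k&=(p[:,2]<.1)&(p[:,2]>.05); print(nm,n,np.median(p[k,2]).round(4),k.sum())
# box corner z>.05 extents, old vs new body
print(status.read_state()['time_s'])
```

```text
top mid 0.0662 809
top near 0.0665 109
top far 0.066 105
top left 0.0664 54
top right 0.0668 59
scene mid 0.0655 411
scene near 0.065 47
scene far 0.0646 75
scene left 0.0651 33
scene right 0.0658 28
15.0333
```

View pics/top3.png

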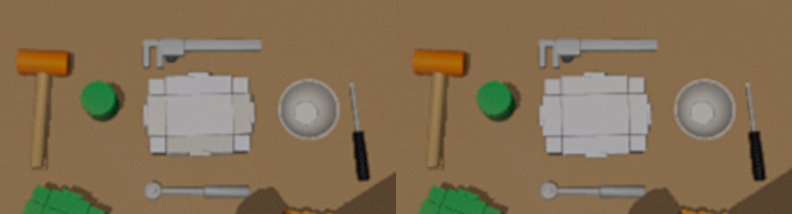

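View pics/top3c.png

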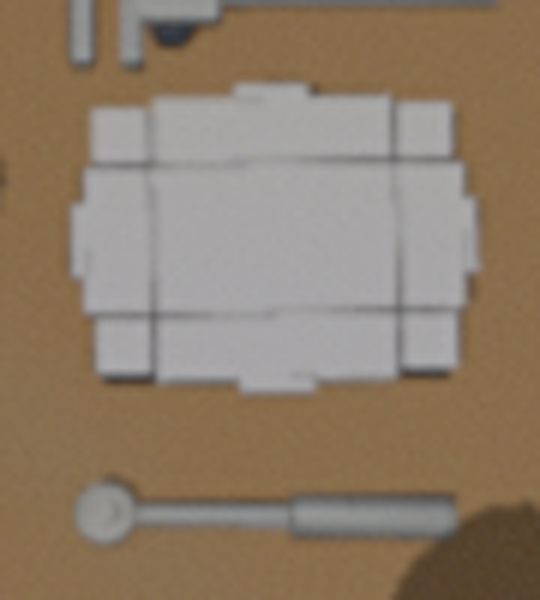

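View pics/scene3.png

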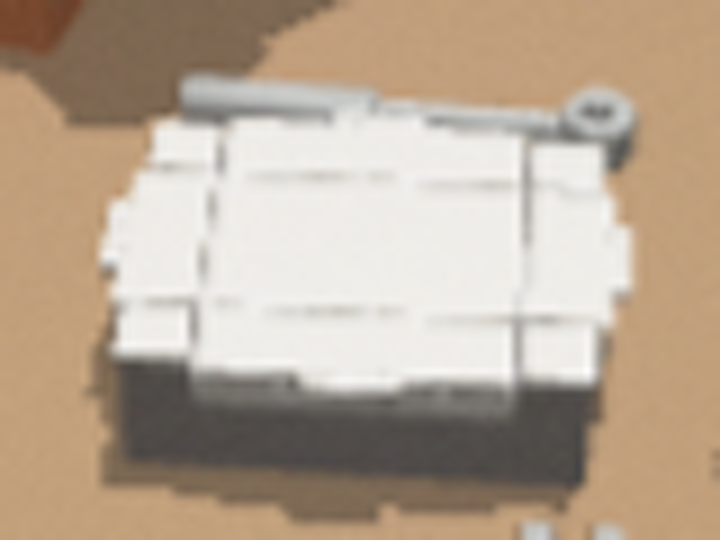

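All four sections now show the same shade and height as the panel. The corner pieces sit at the same pixels as before ((90,107) and (458,370) in the crop), and the tools, jar and bowl haven't moved.

```bash
python3 -c "
from h import *
print(robot.hand_in())"
```

```text
the job is handed in; nothing more can be done
None
```

All four rim sections of the white-lidded grey screw box are pressed shut, and I handed the job in at about 15 s of the 51 s allowed. I pressed right, near, left, then far with the shut fingertips. Each went straight down until the hard stop was felt, with fingertips about 66 mm above the bench and 20 to 29 N of downward force.

- **Flushness:** In the last top view, each section's depth reads 66.0 to 66.8 mm, against 66.2 mm for the middle panel. In the scene camera it reads 64.6 to 65.8 mm, against 65.5 mm for the panel. All sections now have the panel's shade in the top view.
- **Box and bystanders:** In the before-and-after top views, the box and the tools, jar and bowl around it appear at the same pixels.
- **Sideways force:** It reached about 12 N during the near press, but the box did not visibly move.
- **Failed check:** An earlier look had the right side hidden by the gripper, so I backed the arm off and measured again. No other check failed or disagreed beyond the 2 mm calibration.

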